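# Sort the tired bag clip from the good one

### The arm

A 6-joint arm with a two-finger parallel gripper is mounted at the origin on the work surface. World frame = base frame: x ahead of the robot, y to its left, z up, the work surface at z = 0. Lengths are in m, angles in rad, forces in N, time in s.
With the tool pointing down it reaches from about 0.35 to 0.85 m from the base axis. Payload 8.1 kg.
Tool frame: the origin (TCP) lies at the centre of the arm's flange, where the gripper is bolted on; the fingertips stand 186 mm ahead of it and the grasp point (between the pads) lies 167 mm ahead of it (robot.nose_length is the distance from the TCP to the fingertips, in m); z points along the fingers, x is the direction in which the jaws open and shut, and the axes are right-handed (so a half turn about z gives the same grasp; the last joint's range is limited). The gripper opens to 93 mm and grips with 3 to 60 N. Pads are 15 mm wide; open, the fingers measure 128 mm over their backs; the gripper's body (75 mm by 188 mm) begins 65 mm behind the grasp point.
Start: joints at [1.113, 0.13, 1.488, -0, 1.523, -0.085], TCP at [0.219, 0.559, 0.405] pointing down, gripper open.
Joint ranges: [-2.96, 2.96], [-0.89, 2.26], [0.02, 2.5], [-1.34, 4.48], [0, 2.73], [-2.66, 2.66]. Speed limits (rad/s): [2.39, 2.39, 2.79, 3.14, 3.14, 3.14].

### API

Orientations are given as a rotation vector (axis times angle).
In Python, from plant import robot gives the robot as it stands.
- The arm moves only by the tool arm_command, never from a script. Its argument "motion" is a list of rows, each an object with "slide": the shift along the tool's x, y, z each as a share of 0.4 m, from -1 to 1, a list of three; "turn": the turn, a rotation vector about the tool's x, y, z each as a share of 0.5 rad, from -1 to 1, a list of three. A call has exactly 5 rows; each row shifts and turns the commanded pose from where the row before left it, along the tool's axes as they then stand; what a row does not reach is not made up. A row lasts 1/12 s, in which the tool goes at most 41.7 mm and 7.16 degrees, less where a joint would pass 70% of its speed; a pose out of reach is approached as far as the arm can. A call with a number of a shift or a turn outside -1 to 1 is refused whole. A call with a gripper value outside its range is refused whole. "gripper" is the opening in per cent of the stroke, from 0 (shut) to 100 (fully open), set as the call begins (left out, the last holds). The fingers move at their own pace and stop on an object; "grip_force" is the grip in N (left out, the last holds). Time passes only in rows, so rows that do not move let the fingers close, or fill a call up. It gives the time, the measured TCP pose, the force and the opening at its end, in the units of the state.
- robot.read_state(): the state, without advancing time (a new reading comes with each control period).
- robot.read_camera(name): name is "side" or "top" or "wrist"; returns a dict with "pixels" (480x640x3 uint8, blue, green, red), "intrinsics" (3x3 intrinsics, pixels), "T" (4x4, takes a point from camera to world coordinates). Camera axes: x right, y down, z forward; pixel columns grow to the right and rows downward; lengths in m; the calibration is good to about 2 mm. A picture is of the moment at which its call begins. There is no depth.
- robot.close_job(): hands the job in, once; it reports no verdict.
The state is a dict: "t": time; "q": joint angles; "dq": joint speeds; "joint_torque": joint torques, N m; "tool_pos": TCP position; "orientation": TCP orientation; "force": force on the tool from outside, world axes, zero at the start; "wrist_torque": the same for the moment, N m; "opening": finger opening in m.
Only numpy, scipy, OpenCV 4.12 (cv2) and the standard library are available. Lean on these libraries where they do the work, as an engineer would, in place of code of your own. Each camera call takes 0.05 s, during which the arm holds its last target.

### The job

Two blue bag clips that look the same are lying on the cork mat, and one of them has a tired spring, which you can only feel by squeezing the handles together. Put the weak clip in the bowls and the firm clip in the pine tray, each straight into its right place and let go there. Leave the bottle, the whisk and the mixer where they are.

Things in the scene. Friction and masses are not known exactly. Their poses are not given: they have to be found in the camera images.
- berth_1 (a point): Pinch point of the clip on one half of a cork mat: midway between its two handle tabs, half-way up. The blue clips, like big pegs, lie on their side: 97 mm long, 26 high, 50 g. x: to the jaws, y: across the tabs, z up. Tabs reach 21 mm either way in x, outer faces 47 mm apart, 35 when fully squeezed; hinge pin at x 36, jaw tips at x 76. Mat fixed, 150 x 250 x 6 mm. The point stays on the mat.
- berth_2 (a point): The same point of the other clip, 130 mm from the first in y. The clips look the same; either may be the weak one. The weak one starts to give under 2 N and is fully squeezed by 4 N; the firm one does not give below 9 N and takes about 25 N to squeeze fully. So 5 to 7 N closes the weak one to 35 mm over its tabs, leaves the firm one at 47 mm, and is enough to carry either.
- bowl_floor (a point): A nested pair of round plastic bowls, green in white, fixed on the left or right side of the counter; the weak clip goes in the green one. This point is the middle of the green bowl's inner floor, 13 mm above the counter. The rim is 50 mm above this point and 100 mm in radius; the walls, 3 mm thick, slope inward to the floor. z up.
- tray_floor (a point): A square pine tray, fixed on the other side from the bowls, 180 mm by 180 mm outside and 35 mm high with upright walls 7 mm thick; the firm clip goes here. This point is the middle of the inner floor (166 mm square), 7 mm above the counter; x and y run along the walls, z up.

How it is judged:
At the end, for the whole second after the job is handed in: Both clips released and at rest: the weak one in the bowls (its handle point within 85 mm of the bowl's middle, below 55 mm over its floor), the firm one in the tray (its handle point within 80 mm of the middle along each side, below 40 mm over the floor) (horizontal distance between weak_clip_grip and bowl_floor below 0.085 m and z of weak_clip_grip in the frame of bowl_floor below 0.055 m and x of firm_clip_grip in the frame of tray_floor between -0.08 and 0.08 m and y of firm_clip_grip in the frame of tray_floor between -0.08 and 0.08 m and z of firm_clip_grip in the frame of tray_floor below 0.04 m and linear speed of each of weak_clip, firm_clip below 0.02 m/s); the robot touches nothing.
It fails at once if The weak clip is put in the tray (x of weak_clip_grip in the frame of tray_floor between -0.08 and 0.08 m and y of weak_clip_grip in the frame of tray_floor between -0.08 and 0.08 m and z of weak_clip_grip in the frame of tray_floor below 0.04 m).
It fails at once if The firm clip is put in the bowls (horizontal distance between firm_clip_grip and bowl_floor below 0.085 m and z of firm_clip_grip in the frame of bowl_floor below 0.055 m).
It fails at once if The bottle, whisk or mixer is pushed more than 30 mm from its place (distance of any of bottle, whisk, mixer from where it was at the start of the episode above 0.03 m).
It also fails if it takes over 58 s, if anything falls off the work surface, if the arm or the gripper's body presses on something with over 40 N, if the wrist force passes 120 N, or if a joint passes its speed limit or range.

## Working session

There is one attempt and no reset: what is moved stays moved. The work goes in short steps, Python scripts to look and compute and a tool call to move; the robot and the scene stay as the last step left them, time stands still between calls to the robot, and variables do not carry over. Pictures are saved under pics/ and viewed, and the job is handed in when it is done.

Besides the shell and the picture viewer there is one more tool, called as a command line: name --argument value ..., lists and objects as JSON in quotes. arm_command: Moves the arm, as the interface text tells. Shift numbers are shares of 0.4 m and turn numbers shares of 0.5 rad, none past 1 either way. Its arguments: {"type":"object","properties":{"motion":{"type":"array","items":{"type":"object","properties":{"slide":{"type":"array","items":{"type":"number"}},"turn":{"type":"array","items":{"type":"number"}}}}},"gripper":{"type":"number"},"grip_force":{"type":"number"}},"required":["motion"]}

```bash
mkdir -p pics; ls; python3 - <<'E'
from plant import robot
import cv2
s=robot.read_state();print({k:s[k] for k in('t','tool_pos','orientation','opening','force')})
for n in('top','side'):
    d=robot.read_camera(n);cv2.imwrite(f'pics/{n}0.png',d['pixels']);print(n,d['intrinsics'],d['T'])
E
```

```text
pics
{'t': 0.0, 'tool_pos': array([0.21842279, 0.55858853, 0.40372042]), 'orientation': array([ 2.59392636e+00,  1.77074294e+00, -2.40040858e-03]), 'opening': 0.09288809760009212, 'force': array([-0.53253755, -0.37534566, -0.04818249])}
top [[511.96224968   0.         312.47991281]
 [  0.         511.96224968 238.53553561]
 [  0.           0.           1.        ]] [[ 0.02308115 -0.99692724  0.07485541  0.44284396]
 [-0.99967308 -0.0238388  -0.00924377 -0.00680801]
 [ 0.01099983 -0.07461759 -0.99715155  1.06850193]
 [ 0.          0.          0.          1.        ]]
side [[590.29621939   0.         332.41581169]
 [  0.         590.29621939 226.26822646]
 [  0.           0.           1.        ]] [[ 0.83424994 -0.36314344  0.41491431 -0.01540327]
 [-0.55130597 -0.56221596  0.61642108 -0.76780146]
 [ 0.00942218 -0.74299398 -0.66923177  0.88567848]
 [ 0.          0.          0.          1.        ]]
```

View pics/top0.png

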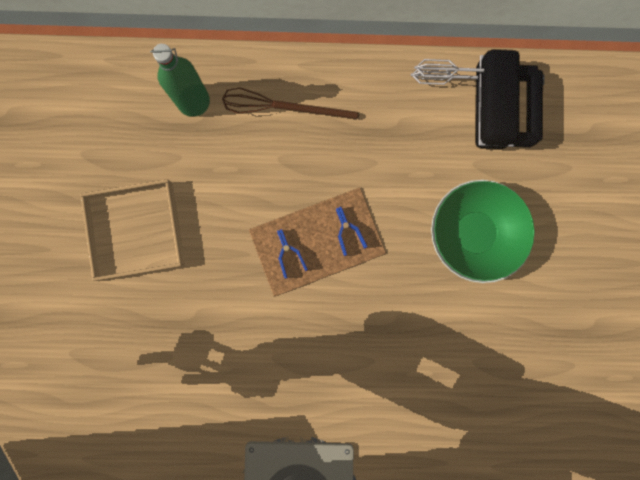

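View pics/side0.png

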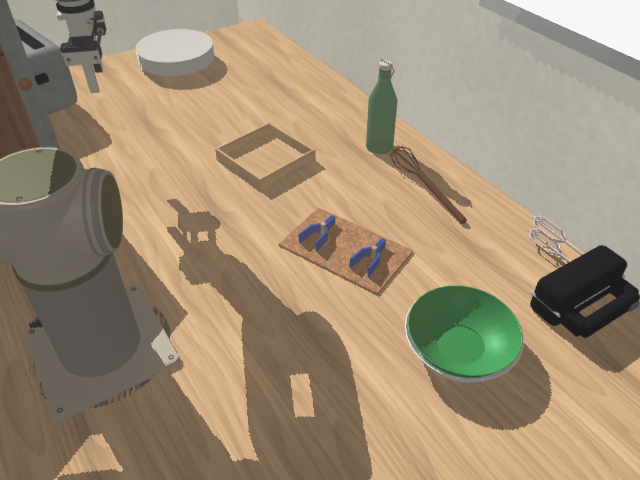

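```bash
cat > h.py <<'E'
import numpy as np, cv2
def pix2w(d,u,v,z):
    K,T=np.array(d['intrinsics']),np.array(d['T'])
    r=T[:3,:3]@np.linalg.solve(K,[u,v,1.]); c=T[:3,3]
    return c+r*(z-c[2])/r[2]
def w2pix(d,p):
    K,T=np.array(d['intrinsics']),np.array(d['T'])
    q=K@(T[:3,:3].T@(np.array(p)-T[:3,3])); return q[:2]/q[2]
E
python3 - <<'E'
from plant import robot
from h import *
d=robot.read_camera('top')
im=d['pixels'];cv2.imwrite('pics/top1.png',cv2.resize(im[180:305,240:400],None,fx=5,fy=5-.2,interpolation=cv2.INTER_CUBIC)[:600])
hsv=cv2.cvtColor(im,cv2.COLOR_BGR2HSV)
m=cv2.inRange(hsv,(105,120,60),(130,255,255))
n,l,s,c=cv2.connectedComponentsWithStats(m)
for i in range(1,n):
    if s[i,4]>20: print(s[i],c[i],pix2w(d,*c[i],0.019))
g=cv2.inRange(hsv,(50,100,40),(85,255,255))
n,l,s,c=cv2.connectedComponentsWithStats(g)
for i in range(1,n):
    if s[i,4]>800:
        cn=max(cv2.findContours((l==i).astype('uint8'),0,1)[0],key=len);(cc,r)=cv2.minEnclosingCircle(cn)
        print('green',s[i],cc,r,pix2w(d,*cc,0.063))
        P=np.array([pix2w(d,*q[0],0.063)[:2] for q in cn]); print(P.min(0),P.max(0))
for q in [(83,196),(168,182),(180,267),(94,279)]: print('tray',pix2w(d,*q,.035))
for q in [(362,188),(250,230),(274,296),(386,252)]: print('mat',pix2w(d,*q,.006))
E
```

```text
[337 208   9  16  79] [341.01265823 215.18987342] [ 0.57134757 -0.07430364  0.019     ]
[350 224  17  24  81] [358.49382716 234.51851852] [ 0.53218657 -0.11106999  0.019     ]
[339 227   7  28  64] [341.703125 242.125   ] [ 0.51566698 -0.07677823  0.019     ]
[278 230   9  15  66] [281.90909091 237.12121212] [0.52304108 0.04633564 0.019     ]
[290 247  17  23  53] [298.77358491 256.33962264] [0.48436913 0.01070809 0.019     ]
[279 250   7  28  55] [281.92727273 263.29090909] [0.46933016 0.04481897 0.019     ]
green [159  69  49  46 835] (181.0, 90.0) 29.698583602905273 [0.81095863 0.25466264 0.063     ]
[0.76215787 0.20165617] [0.85310834 0.30035041]
green [ 435  182  100   98 7690] (484.2801513671875, 230.28013610839844) 50.213409423828125 [ 0.54283738 -0.35572582  0.063     ]
[ 0.44638769 -0.4545935 ] [ 0.63978899 -0.25789312]
tray [0.59574728 0.45067045 0.035     ]
tray [0.62873748 0.2802182  0.035     ]
tray [0.45669211 0.24856055 0.035     ]
tray [0.4287019  0.41929459 0.035     ]
mat [ 0.63143372 -0.11812275  0.006     ]
mat [0.53730468 0.11374972 0.006     ]
mat [0.40190232 0.05993666 0.006     ]
mat [ 0.4981785  -0.17022879  0.006     ]
```

View pics/top1.png

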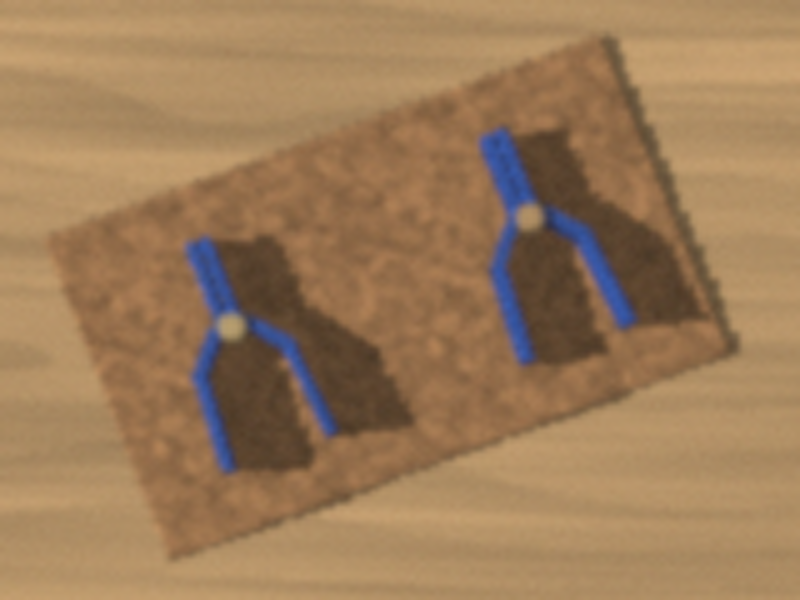

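```bash
cat >> h.py <<'E'
from scipy.spatial.transform import Rotation as R
def delta(s,pos,yaw_x):
    """pos target TCP, yaw_x target angle of tool x. prints turn about tool z, and slide in the tool axes after turning"""
    Rc=R.from_rotvec(s['orientation']); Rt=R.from_matrix(np.array([[np.cos(yaw_x),np.sin(yaw_x),0],[np.sin(yaw_x),-np.cos(yaw_x),0],[0,0,-1]]).T)
    Rt=R.from_matrix(np.column_stack([[np.cos(yaw_x),np.sin(yaw_x),0],[np.sin(yaw_x),-np.cos(yaw_x),0],[0,0,-1]]))
    tv=(Rc.inv()*Rt).as_rotvec(); dp=np.array(pos)-s['tool_pos']
    print('turn share',np.round(tv/.5,3),'slide share cur axes',np.round(Rc.inv().apply(dp)/.4,3),'slide after turn',np.round(Rt.inv().apply(dp)/.4,3))
E
python3 - <<'E'
from plant import robot
from h import *
d=robot.read_camera('top')
for nm,pts,h in(('L',[(228,470),(335,430),(200,378),(290,345)],(231,326)),('R',[(527,362),(628,325),(495,270),(585,238)],(529,217))):
    P=[pix2w(d,240+u/5,180+v/4.8,.030) for u,v in pts]; H=pix2w(d,240+h[0]/5,180+h[1]/4.8,.032)
    c=np.mean(P,0); v=H-c; print(nm,c,H,np.hypot(*v[:2]),np.arctan2(v[1],v[0]))
    delta(robot.read_state(),[c[0],c[1],.30],1.949)
E
```

```text
L [0.46707999 0.02250125 0.03      ] [0.50032201 0.03638568 0.032     ] 0.03602512011388455 0.395652008461426
turn share [-1.000e-03  2.000e-03 -1.502e+00] slide share cur axes [-1.022  1.067  0.261] slide after turn [-1.475  0.083  0.26 ]
R [ 0.5151874 -0.0965058  0.03     ] [ 0.54947486 -0.08360558  0.032     ] 0.03663393811591114 0.3598548195263628
turn share [-1.000e-03  2.000e-03 -1.502e+00] slide share cur axes [-1.255  1.287  0.261] slide after turn [-1.796  0.085  0.26 ]
```

arm_command --motion '[{"slide": [0, 0, 0], "turn": [0, 0, -0.25]}, {"slide": [0, 0, 0], "turn": [0, 0, -0.25]}, {"slide": [0, 0, 0], "turn": [0, 0, -0.25]}, {"slide": [0, 0, 0], "turn": [0, 0, -0.25]}, {"slide": [0, 0, 0], "turn": [0, 0, -0.25]}]' --gripper 100 --grip_force 6

```text
t: 0.62
tool_pos: [0.2185, 0.5587, 0.4044]
orientation: [1.917, 2.489, -0.001]
force: [0.2, 1.3, 0.4]
opening: 0.0929
```

arm_command --motion '[{"slide": [0, 0, 0], "turn": [0, 0, -0.25]}, {"slide": [-0.09, 0.006, 0.01], "turn": [0, 0, 0]}, {"slide": [-0.09, 0.006, 0.01], "turn": [0, 0, 0]}, {"slide": [-0.09, 0.006, 0.01], "turn": [0, 0, 0]}, {"slide": [-0.09, 0.006, 0.01], "turn": [0, 0, 0]}]'

```text
t: 1.03
tool_pos: [0.2806, 0.4271, 0.3882]
orientation: [1.764, 2.599, -0.001]
force: [0.5, -0.0, 0.6]
opening: 0.0928
```

arm_command --motion '[{"slide": [-0.09, 0.006, 0.01], "turn": [0, 0, 0]}, {"slide": [-0.09, 0.006, 0.01], "turn": [0, 0, 0]}, {"slide": [-0.09, 0.006, 0.01], "turn": [0, 0, 0]}, {"slide": [-0.09, 0.006, 0.01], "turn": [0, 0, 0]}, {"slide": [-0.09, 0.006, 0.01], "turn": [0, 0, 0]}]'

```text
t: 1.45
tool_pos: [0.3582, 0.2639, 0.3685]
orientation: [1.765, 2.599, 0.0]
force: [0.3, -0.2, 0.3]
opening: 0.0929
```

arm_command --motion '[{"slide": [-0.09, 0.006, 0.01], "turn": [0, 0, 0]}, {"slide": [-0.09, 0.006, 0.01], "turn": [0, 0, 0]}, {"slide": [-0.09, 0.006, 0.01], "turn": [0, 0, 0]}, {"slide": [-0.09, 0.006, 0.01], "turn": [0, 0, 0]}, {"slide": [-0.09, 0.006, 0.01], "turn": [0, 0, 0]}]'

```text
t: 1.87
tool_pos: [0.4357, 0.1009, 0.3486]
orientation: [1.765, 2.598, 0.001]
force: [-0.1, 1.0, -0.3]
opening: 0.0933
```

```bash
python3 - <<'E'
from plant import robot
from h import *
s=robot.read_state();print(s['t'],s['q'],s['tool_pos'],s['orientation'])
delta(s,[.467,.0225,.30],1.949)
d=robot.read_camera('wrist');cv2.imwrite('pics/w1.png',d['pixels']);print(d['T'])
print(w2pix(d,[.467,.0225,.03]),w2pix(d,[.515,-.0965,.03]))
E
```

```text
1.8667 [ 1.12712595e-01 -2.63641794e-01  1.96744283e+00  5.69070191e-05
  1.43733755e+00 -1.83531906e+00] [0.43566468 0.10085172 0.34864571] [1.76535657e+00 2.59830459e+00 5.31809535e-04]
turn share [ 0.001  0.    -0.002] slide share cur axes [-0.211  0.001  0.122] slide after turn [-0.211  0.     0.122]
[[-3.68361130e-01  8.95490140e-01  2.49814906e-01  3.66340765e-01]
 [ 9.29682558e-01  3.55000296e-01  9.83113977e-02  7.35921633e-02]
 [-6.47478315e-04  2.68462659e-01 -9.63289874e-01  3.28457024e-01]
 [ 0.00000000e+00  0.00000000e+00  0.00000000e+00  1.00000000e+00]]
[202.87463205 224.6161927 ] [ 25.47388914 225.64850567]
```

View pics/w1.png

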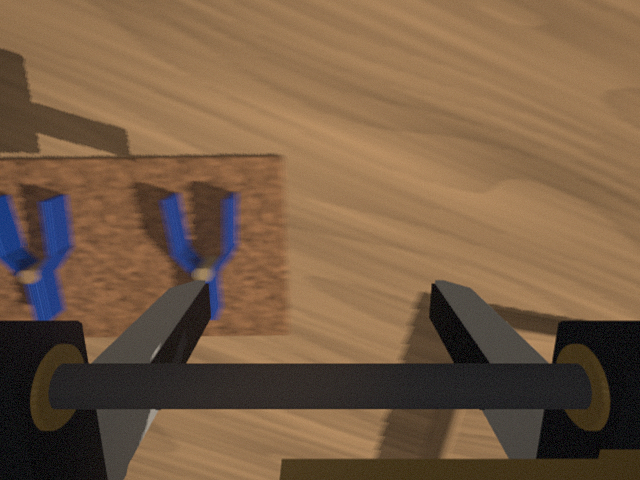

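arm_command --motion '[{"slide": [-0.08, 0, 0.02], "turn": [0, 0, 0]}, {"slide": [-0.08, 0, 0.02], "turn": [0, 0, 0]}, {"slide": [-0.051, 0, 0.04], "turn": [0, 0, 0]}, {"slide": [0, 0, 0.07], "turn": [0, 0, 0]}, {"slide": [0, 0, 0.07], "turn": [0, 0, 0]}]'

```text
t: 2.33
tool_pos: [0.4673, 0.023, 0.2608]
orientation: [1.768, 2.594, 0.002]
force: [0.6, -0.9, -0.5]
opening: 0.0934
```

```bash
python3 - <<'E'
from plant import robot
from h import *
s=robot.read_state();print(s['t'],s['tool_pos'])
delta(s,[.467,.0225,.196],1.949)
d=robot.read_camera('wrist');cv2.imwrite('pics/w2.png',d['pixels'])
print(w2pix(d,[.467,.0225,.03]))
E
```

```text
2.3333 [0.46729346 0.02295561 0.26079174]
turn share [ 0.005  0.002 -0.007] slide share cur axes [-0.001 -0.001  0.162] slide after turn [-0.001 -0.001  0.162]
[319.52492376 263.37505179]
```

View pics/w2.png

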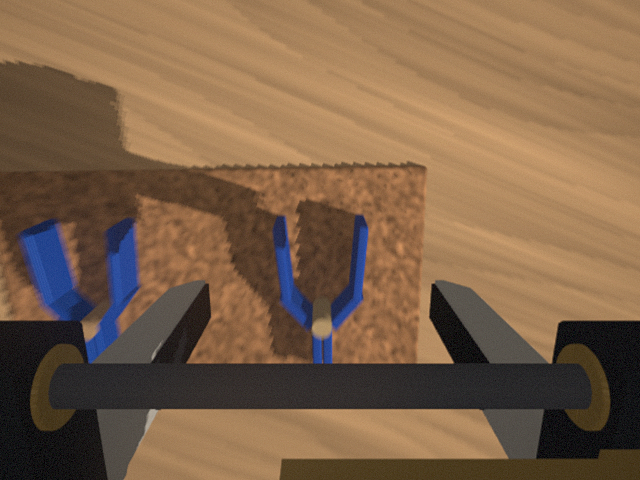

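arm_command --motion '[{"slide": [0, 0, 0.05], "turn": [0, 0, 0]}, {"slide": [0, 0, 0.05], "turn": [0, 0, 0]}, {"slide": [0, 0, 0.04], "turn": [0, 0, 0]}, {"slide": [0, 0, 0.02], "turn": [0, 0, 0]}, {"slide": [0, 0, 0], "turn": [0, 0, 0]}]'

```text
t: 2.8
tool_pos: [0.4655, 0.0245, 0.1953]
orientation: [-1.763, -2.596, 0.003]
force: [-0.1, -1.6, 0.5]
opening: 0.0927
```

arm_command --motion '[{"slide": [0, 0, 0], "turn": [0, 0, 0]}, {"slide": [0, 0, 0], "turn": [0, 0, 0]}, {"slide": [0, 0, 0], "turn": [0, 0, 0]}, {"slide": [0, 0, 0], "turn": [0, 0, 0]}, {"slide": [0, 0, 0], "turn": [0, 0, 0]}]' --gripper 0 --grip_force 6

```text
t: 3.22
tool_pos: [0.4669, 0.0241, 0.1976]
orientation: [1.765, 2.597, 0.001]
force: [0.3, -0.5, 0.2]
opening: 0.0643
```

arm_command --motion '[{"slide": [0, 0, 0], "turn": [0, 0, 0]}, {"slide": [0, 0, 0], "turn": [0, 0, 0]}, {"slide": [0, 0, 0], "turn": [0, 0, 0]}, {"slide": [0, 0, 0], "turn": [0, 0, 0]}, {"slide": [0, 0, 0], "turn": [0, 0, 0]}]'

```text
t: 3.63
tool_pos: [0.4665, 0.0241, 0.1968]
orientation: [1.766, 2.598, -0.0]
force: [0.7, 0.0, -0.1]
opening: 0.0469
```

arm_command --motion '[{"slide": [0, 0, 0], "turn": [0, 0, 0]}, {"slide": [0, 0, 0], "turn": [0, 0, 0]}, {"slide": [0, 0, 0], "turn": [0, 0, 0]}, {"slide": [0, 0, 0], "turn": [0, 0, 0]}, {"slide": [0, 0, 0], "turn": [0, 0, 0]}]'

```text
t: 4.05
tool_pos: [0.4665, 0.0241, 0.1968]
orientation: [1.765, 2.598, 0.0]
force: [0.1, -0.7, 1.9]
opening: 0.0464
```

arm_command --motion '[{"slide": [0, 0, 0], "turn": [0, 0, 0]}, {"slide": [0, 0, 0], "turn": [0, 0, 0]}, {"slide": [0, 0, 0], "turn": [0, 0, 0]}, {"slide": [0, 0, 0], "turn": [0, 0, 0]}, {"slide": [0, 0, 0], "turn": [0, 0, 0]}]'

```text
t: 4.47
tool_pos: [0.4665, 0.0241, 0.1967]
orientation: [1.766, 2.598, -0.0]
force: [0.3, -0.5, 1.4]
opening: 0.0472
```

arm_command --motion '[{"slide": [0, 0, -0.04], "turn": [0, 0, 0]}, {"slide": [0, 0, -0.08], "turn": [0, 0, 0]}, {"slide": [0, 0, -0.09], "turn": [0, 0, 0]}, {"slide": [0, 0, -0.09], "turn": [0, 0, 0]}, {"slide": [0, 0, 0], "turn": [0, 0, 0]}]'

```text
t: 4.88
tool_pos: [0.4688, 0.0241, 0.3245]
orientation: [1.76, 2.591, 0.009]
force: [0.9, 0.1, 0.3]
opening: 0.0472
```

arm_command --motion '[{"slide": [0, 0, 0], "turn": [0, 0, 0.1]}, {"slide": [0, 0, 0], "turn": [0, 0, 0.1]}, {"slide": [0, 0, 0], "turn": [0, 0, 0.1]}, {"slide": [0, 0, 0], "turn": [0, 0, 0.08]}, {"slide": [0, 0, 0], "turn": [0, 0, 0]}]'

```text
t: 5.3
tool_pos: [0.4663, 0.0242, 0.3163]
orientation: [-2.006, -2.417, 0.0]
force: [0.0, -0.7, -0.4]
opening: 0.047
```

```bash
python3 - <<'E'
from plant import robot
from h import *
s=robot.read_state();print(s['t'],s['tool_pos'],s['opening'])
delta(s,[.501,.345,.29],1.757)
d=robot.read_camera('wrist');cv2.imwrite('pics/w3.png',d['pixels'])
E
```

```text
5.3 [0.4663464  0.02420434 0.31633339] 0.04703799065150059
turn share [-0.001 -0.    -0.002] slide share cur axes [0.772 0.233 0.066] slide after turn [0.772 0.234 0.066]
```

View pics/w3.png

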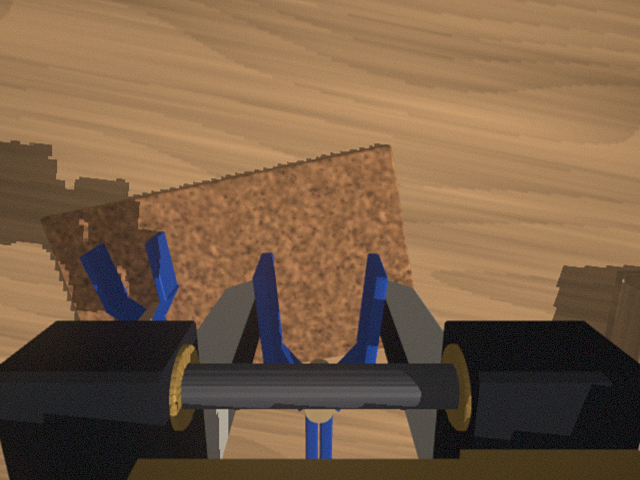

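The firm clip is held between the pads (tabs at about (265, 300) and (375, 300)) and clear of the mat. It stays 47 mm wide under 6 N, so it goes to the tray.

arm_command --motion '[{"slide": [0.05, 0.02, 0], "turn": [0, 0, 0]}, {"slide": [0.08, 0.024, 0], "turn": [0, 0, 0]}, {"slide": [0.08, 0.024, 0], "turn": [0, 0, 0]}, {"slide": [0.08, 0.024, 0], "turn": [0, 0, 0]}, {"slide": [0.08, 0.024, 0], "turn": [0, 0, 0]}]'

```text
t: 5.77
tool_pos: [0.4844, 0.1797, 0.3166]
orientation: [-2.003, -2.421, -0.0]
force: [-0.2, 0.3, -0.5]
opening: 0.0473
```

arm_command --motion '[{"slide": [0.08, 0.024, 0], "turn": [0, 0, 0]}, {"slide": [0.08, 0.024, 0], "turn": [0, 0, 0]}, {"slide": [0.08, 0.024, 0], "turn": [0, 0, 0]}, {"slide": [0.08, 0.024, 0], "turn": [0, 0, 0]}, {"slide": [0.08, 0.022, 0], "turn": [0, 0, 0]}]'

```text
t: 6.18
tool_pos: [0.501, 0.346, 0.3163]
orientation: [-2.002, -2.421, 0.0]
force: [0.6, -0.7, -1.0]
opening: 0.0469
```

arm_command --motion '[{"slide": [0, 0, 0.04], "turn": [0, 0, 0]}, {"slide": [0, 0, 0.02], "turn": [0, 0, 0]}, {"slide": [0, 0, 0], "turn": [0, 0, 0]}, {"slide": [0, 0, 0], "turn": [0, 0, 0]}, {"slide": [0, 0, 0], "turn": [0, 0, 0]}]'

```text
t: 6.6
tool_pos: [0.5013, 0.3433, 0.2929]
orientation: [2.005, 2.419, -0.001]
force: [-0.2, -0.2, -0.1]
opening: 0.0473
```

```bash
python3 - <<'E'
from plant import robot
from h import *
s=robot.read_state();print(s['t'],s['tool_pos'],s['opening'])
delta(s,[.501,.345,.202],1.757)
d=robot.read_camera('wrist');cv2.imwrite('pics/w4.png',d['pixels'])
d=robot.read_camera('side');cv2.imwrite('pics/s4.png',d['pixels'])
E
```

```text
6.6 [0.50130585 0.34325188 0.29294   ] 0.04725209082050578
turn share [-0.001  0.001  0.   ] slide share cur axes [0.004 0.    0.227] slide after turn [0.004 0.    0.227]
```

View pics/w4.png

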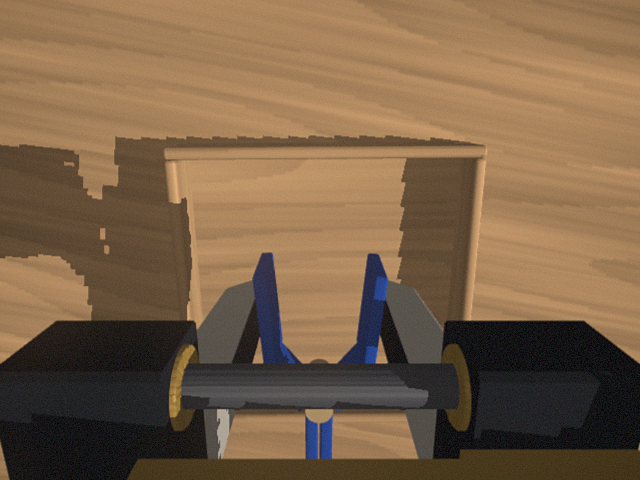

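View pics/s4.png

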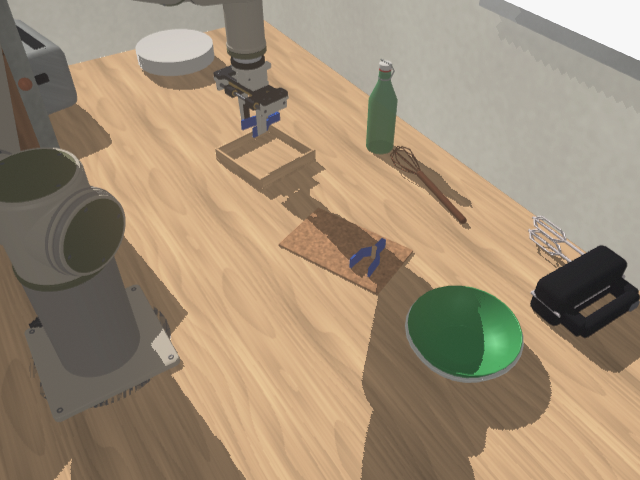

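The clip hangs square over the tray, whose walls run at columns 175 and 478 and row 152. I'll lower it and let go.

arm_command --motion '[{"slide": [0, 0, 0.06], "turn": [0, 0, 0]}, {"slide": [0, 0, 0.07], "turn": [0, 0, 0]}, {"slide": [0, 0, 0.06], "turn": [0, 0, 0]}, {"slide": [0, 0, 0.025], "turn": [0, 0, 0]}, {"slide": [0, 0, 0.01], "turn": [0, 0, 0]}]'

```text
t: 7.12
tool_pos: [0.5005, 0.3433, 0.2008]
orientation: [-2.004, -2.418, 0.005]
force: [-0.3, -0.8, -0.8]
opening: 0.0472
```

arm_command --motion '[{"slide": [0, 0, 0.007], "turn": [0, 0, 0]}, {"slide": [0, 0, 0], "turn": [0, 0, 0]}, {"slide": [0, 0, 0], "turn": [0, 0, 0]}, {"slide": [0, 0, 0], "turn": [0, 0, 0]}, {"slide": [0, 0, 0], "turn": [0, 0, 0]}]'

```text
t: 7.53
tool_pos: [0.5016, 0.3445, 0.2013]
orientation: [2.003, 2.419, 0.003]
force: [-0.2, -0.3, -0.4]
opening: 0.047
```

arm_command --motion '[{"slide": [0, 0, 0], "turn": [0, 0, 0]}, {"slide": [0, 0, 0], "turn": [0, 0, 0]}, {"slide": [0, 0, 0], "turn": [0, 0, 0]}, {"slide": [0, 0, 0], "turn": [0, 0, 0]}, {"slide": [0, 0, 0], "turn": [0, 0, 0]}]' --gripper 85

```text
t: 7.95
tool_pos: [0.5011, 0.3442, 0.1999]
orientation: [-2.004, -2.419, 0.0]
force: [-1.2, 0.2, -0.6]
opening: 0.0758
```

arm_command --motion '[{"slide": [0, 0, 0], "turn": [0, 0, 0]}, {"slide": [0, 0, -0.02], "turn": [0, 0, 0]}, {"slide": [0, 0, -0.06], "turn": [0, 0, 0]}, {"slide": [0, 0, -0.09], "turn": [0, 0, 0]}, {"slide": [0, 0, -0.09], "turn": [0, 0, 0]}]'

```text
t: 8.37
tool_pos: [0.5004, 0.3438, 0.3043]
orientation: [-2.003, -2.419, 0.004]
force: [1.1, 0.3, 0.9]
opening: 0.0789
```

```bash
python3 - <<'E'
from plant import robot
from h import *
s=robot.read_state();print(s['t'],s['q'],s['tool_pos'],s['opening'])
delta(s,[.515,-.0965,.29],1.949)
d=robot.read_camera('wrist');cv2.imwrite('pics/w5.png',d['pixels'])
E
```

```text
8.3667 [ 5.17515842e-01  2.17504840e-01  1.57708066e+00  6.81813386e-06
  1.35002314e+00 -1.24051939e+00] [0.500447   0.34380476 0.30426978] 0.07886819386004329
turn share [-0.006  0.001 -0.382] slide share cur axes [-1.088 -0.169  0.037] slide after turn [-1.036 -0.373  0.036]
```

View pics/w5.png

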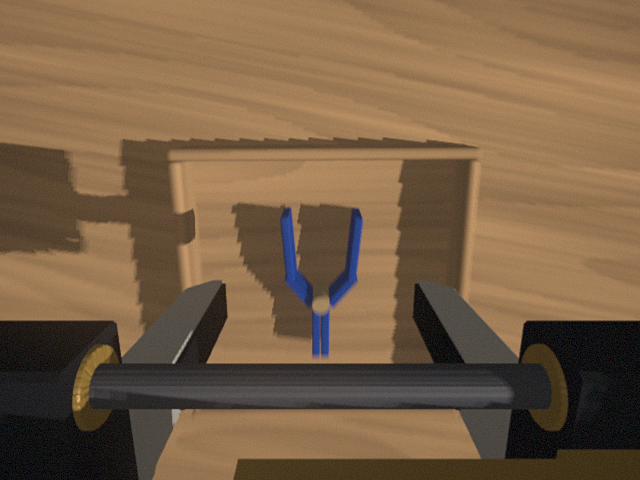

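The firm clip is flat in the tray, with its hinge at (320, 303), and it's released. Next is clip R.

arm_command --motion '[{"slide": [-0.05, -0.008, 0], "turn": [0, 0, 0]}, {"slide": [-0.09, -0.014, 0], "turn": [0, 0, 0]}, {"slide": [-0.09, -0.014, 0], "turn": [0, 0, 0]}, {"slide": [-0.09, -0.014, 0], "turn": [0, 0, 0]}, {"slide": [-0.09, -0.014, 0], "turn": [0, 0, 0]}]' --gripper 100

```text
t: 8.83
tool_pos: [0.5063, 0.1769, 0.3046]
orientation: [2.003, 2.42, 0.001]
force: [0.1, -0.3, -0.3]
opening: 0.0931
```

arm_command --motion '[{"slide": [-0.09, -0.014, 0], "turn": [0, 0, 0]}, {"slide": [-0.09, -0.014, 0], "turn": [0, 0, 0]}, {"slide": [-0.09, -0.014, 0], "turn": [0, 0, 0]}, {"slide": [-0.09, -0.014, 0], "turn": [0, 0, 0]}, {"slide": [-0.09, -0.014, 0], "turn": [0, 0, 0]}]'

```text
t: 9.25
tool_pos: [0.5123, -0.0055, 0.3047]
orientation: [2.003, 2.419, 0.001]
force: [0.9, -0.3, 0.7]
opening: 0.0928
```

arm_command --motion '[{"slide": [-0.09, -0.014, 0], "turn": [0, 0, 0]}, {"slide": [-0.09, -0.014, 0], "turn": [0, 0, 0]}, {"slide": [-0.05, -0.008, 0], "turn": [0, 0, -0.19]}, {"slide": [0, 0, 0], "turn": [0, 0, -0.19]}, {"slide": [0, 0, 0], "turn": [0, 0, 0]}]'

```text
t: 9.67
tool_pos: [0.5154, -0.0984, 0.3045]
orientation: [1.763, 2.599, 0.0]
force: [-0.5, 0.5, -0.0]
opening: 0.093
```

```bash
python3 - <<'E'
from plant import robot
from h import *
s=robot.read_state();print(s['t'],s['q'],s['tool_pos'],s['opening'])
delta(s,[.515,-.0965,.26],1.949)
E
```

```text
9.6667 [-2.86314962e-01 -2.27036754e-03  1.81297275e+00 -7.47126858e-05
  1.33010414e+00 -2.23604901e+00] [ 0.51542305 -0.09838433  0.30451218] 0.0929955121872703
turn share [0.001 0.001 0.002] slide share cur axes [0.005 0.001 0.111] slide after turn [0.005 0.001 0.111]
```

arm_command --motion '[{"slide": [0.004, 0, 0.04], "turn": [0, 0, 0]}, {"slide": [0, 0, 0.04], "turn": [0, 0, 0]}, {"slide": [0, 0, 0.03], "turn": [0, 0, 0]}, {"slide": [0, 0, 0], "turn": [0, 0, 0]}, {"slide": [0, 0, 0], "turn": [0, 0, 0]}]'

```text
t: 10.08
tool_pos: [0.5145, -0.0947, 0.2594]
orientation: [-1.765, -2.597, 0.001]
force: [0.5, 0.7, 0.3]
opening: 0.0928
```

```bash
python3 - <<'E'
from plant import robot
from h import *
s=robot.read_state();print(s['t'],s['q'],s['tool_pos'],s['opening'])
delta(s,[.515,-.0965,.196],1.949)
d=robot.read_camera('wrist');cv2.imwrite('pics/w6.png',d['pixels'])
E
```

```text
10.0833 [-2.80155548e-01  4.53546160e-02  1.85245311e+00  8.19003494e-05
  1.24565099e+00 -2.22760595e+00] [ 0.51452594 -0.09474821  0.2593682 ] 0.0927540617387287
turn share [-0.003 -0.002 -0.003] slide share cur axes [-0.005 -0.     0.158] slide after turn [-0.005 -0.001  0.158]
```

View pics/w6.png

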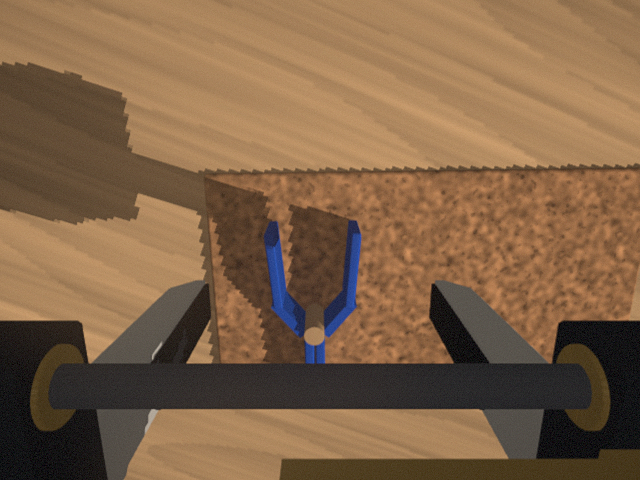

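Clip R lies almost centred between the fingers, its tabs at columns 272 and 354 and its hinge at (315, 333). I'll shift about 2 mm in −x and go down.

arm_command --motion '[{"slide": [-0.006, 0, 0.05], "turn": [0, 0, 0]}, {"slide": [0, 0, 0.05], "turn": [0, 0, 0]}, {"slide": [0, 0, 0.04], "turn": [0, 0, 0]}, {"slide": [0, 0, 0.016], "turn": [0, 0, 0]}, {"slide": [0, 0, 0], "turn": [0, 0, 0]}]'

```text
t: 10.55
tool_pos: [0.5153, -0.0974, 0.1967]
orientation: [-1.765, -2.597, 0.001]
force: [-0.2, 0.1, -0.1]
opening: 0.0929
```

arm_command --motion '[{"slide": [0, 0, 0], "turn": [0, 0, 0]}, {"slide": [0, 0, 0], "turn": [0, 0, 0]}, {"slide": [0, 0, 0], "turn": [0, 0, 0]}, {"slide": [0, 0, 0], "turn": [0, 0, 0]}, {"slide": [0, 0, 0], "turn": [0, 0, 0]}]' --gripper 0 --grip_force 6

```text
t: 10.97
tool_pos: [0.5161, -0.0977, 0.1984]
orientation: [1.765, 2.597, 0.001]
force: [0.5, 0.0, -0.3]
opening: 0.0642
```

arm_command --motion '[{"slide": [0, 0, 0], "turn": [0, 0, 0]}, {"slide": [0, 0, 0], "turn": [0, 0, 0]}, {"slide": [0, 0, 0], "turn": [0, 0, 0]}, {"slide": [0, 0, 0], "turn": [0, 0, 0]}, {"slide": [0, 0, 0], "turn": [0, 0, 0]}]'

```text
t: 11.38
tool_pos: [0.5157, -0.0976, 0.1976]
orientation: [1.766, 2.598, -0.0]
force: [0.1, -0.1, 1.0]
opening: 0.0345
```

arm_command --motion '[{"slide": [0, 0, 0], "turn": [0, 0, 0]}, {"slide": [0, 0, 0], "turn": [0, 0, 0]}, {"slide": [0, 0, 0], "turn": [0, 0, 0]}, {"slide": [0, 0, 0], "turn": [0, 0, 0]}, {"slide": [0, 0, 0], "turn": [0, 0, 0]}]'

```text
t: 11.8
tool_pos: [0.5157, -0.0976, 0.1975]
orientation: [-1.765, -2.599, 0.0]
force: [-1.1, 0.3, 1.2]
opening: 0.0342
```

arm_command --motion '[{"slide": [0, 0, 0], "turn": [0, 0, 0]}, {"slide": [0, 0, 0], "turn": [0, 0, 0]}, {"slide": [0, 0, 0], "turn": [0, 0, 0]}, {"slide": [0, 0, 0], "turn": [0, 0, 0]}, {"slide": [0, 0, 0], "turn": [0, 0, 0]}]'

```text
t: 12.22
tool_pos: [0.5158, -0.0976, 0.1976]
orientation: [1.766, 2.599, 0.0]
force: [0.2, -0.2, 0.7]
opening: 0.0345
```

Clip R closes to 34.5 mm under 6 N, so it's the weak one and goes to the bowl.

arm_command --motion '[{"slide": [0, 0, -0.04], "turn": [0, 0, 0]}, {"slide": [0, 0, -0.08], "turn": [0, 0, 0]}, {"slide": [0, 0, -0.09], "turn": [0, 0, 0]}, {"slide": [0, 0, -0.09], "turn": [0, 0, 0]}, {"slide": [0, 0, -0.03], "turn": [0, 0, 0]}]'

```text
t: 12.63
tool_pos: [0.5171, -0.098, 0.3355]
orientation: [1.761, 2.593, 0.004]
force: [1.5, -0.3, 0.4]
opening: 0.0344
```

arm_command --motion '[{"slide": [0, 0, 0], "turn": [0, 0, 0.24]}, {"slide": [0, 0, 0], "turn": [0, 0, 0.24]}, {"slide": [0, 0, 0], "turn": [0, 0, 0.24]}, {"slide": [0, 0, 0], "turn": [0, 0, 0.24]}, {"slide": [0, 0, 0], "turn": [0, 0, 0.24]}]'

```text
t: 13.05
tool_pos: [0.5156, -0.0976, 0.3289]
orientation: [-2.46, -1.953, 0.001]
force: [0.7, 0.0, -0.0]
opening: 0.0345
```

```bash
python3 - <<'E'
from plant import robot
from h import *
s=robot.read_state();print(s['t'],s['q'],s['tool_pos'],s['opening'])
delta(s,[.517,-.350,.30],1.349)
E
```

```text
13.05 [-2.84751696e-01 -2.41004569e-02  1.78827021e+00  1.41351806e-05
  1.37811120e+00 -1.62679147e+00] [ 0.51557615 -0.09756121  0.32893681] 0.034454697149772374
turn share [-0.001 -0.    -0.014] slide share cur axes [-0.614  0.147  0.072] slide after turn [-0.615  0.142  0.072]
```

arm_command --motion '[{"slide": [-0.06, 0.015, 0], "turn": [0, 0, 0]}, {"slide": [-0.08, 0.02, 0], "turn": [0, 0, 0]}, {"slide": [-0.08, 0.02, 0], "turn": [0, 0, 0]}, {"slide": [-0.08, 0.02, 0], "turn": [0, 0, 0]}, {"slide": [-0.08, 0.02, 0], "turn": [0, 0, 0]}]'

```text
t: 13.47
tool_pos: [0.5189, -0.2556, 0.3289]
orientation: [-2.454, -1.961, 0.0]
force: [-0.2, -0.7, -0.1]
opening: 0.0344
```

arm_command --motion '[{"slide": [-0.08, 0.018, 0], "turn": [0, 0, 0]}, {"slide": [-0.08, 0.018, 0], "turn": [0, 0, 0]}, {"slide": [-0.074, 0.015, 0], "turn": [0, 0, 0]}, {"slide": [0, 0, 0.04], "turn": [0, 0, 0]}, {"slide": [0, 0, 0], "turn": [0, 0, 0]}]'

```text
t: 13.88
tool_pos: [0.5172, -0.3513, 0.31]
orientation: [-2.454, -1.955, 0.002]
force: [-1.4, 1.2, -1.7]
opening: 0.0342
```

```bash
python3 - <<'E'
from plant import robot
from h import *
s=robot.read_state();print(s['t'],s['q'],s['tool_pos'],s['opening'])
delta(s,[.517,-.350,.225],1.349)
d=robot.read_camera('wrist');cv2.imwrite('pics/w7.png',d['pixels'])
d=robot.read_camera('side');cv2.imwrite('pics/s7.png',d['pixels'])
E
```

```text
13.8833 [-6.78565989e-01  2.59820937e-01  1.51689061e+00 -8.54930148e-05
  1.36922219e+00 -2.02387890e+00] [ 0.51720012 -0.35126537  0.31000778] 0.03424804180360914
turn share [-0.008 -0.004 -0.007] slide share cur axes [ 0.003 -0.     0.213] slide after turn [ 0.003 -0.001  0.213]
```

View pics/w7.png

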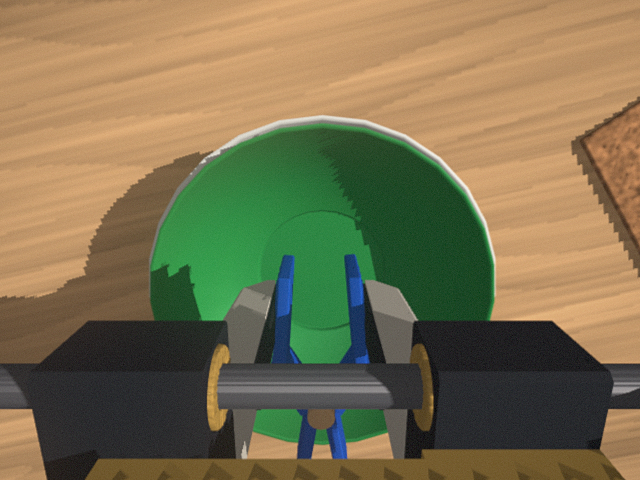

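View pics/s7.png

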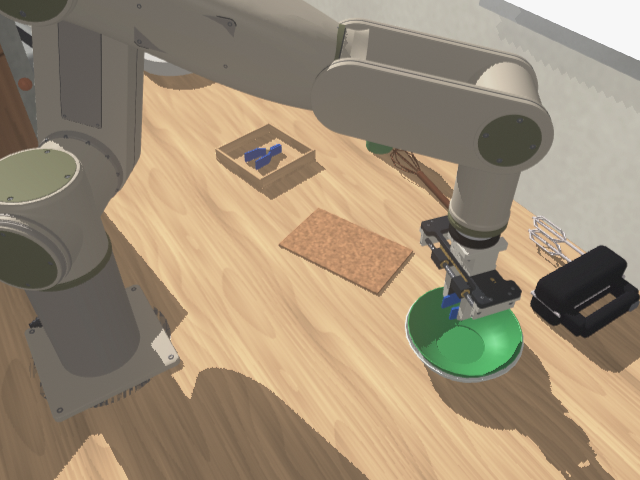

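The weak clip is over the bowl, held at 34 mm and centred sideways (rim at columns 150 to 495). I'll lower it and open partway.

arm_command --motion '[{"slide": [0, 0, 0.06], "turn": [0, 0, 0]}, {"slide": [0, 0, 0.07], "turn": [0, 0, 0]}, {"slide": [0, 0, 0.05], "turn": [0, 0, 0]}, {"slide": [0, 0, 0.02], "turn": [0, 0, 0]}, {"slide": [0, 0, 0.012], "turn": [0, 0, 0]}]'

```text
t: 14.4
tool_pos: [0.5183, -0.3486, 0.2275]
orientation: [-2.451, -1.961, 0.001]
force: [-0.5, -0.5, 0.3]
opening: 0.0345
```

arm_command --motion '[{"slide": [0, 0, 0], "turn": [0, 0, 0]}, {"slide": [0, 0, 0], "turn": [0, 0, 0]}, {"slide": [0, 0, 0], "turn": [0, 0, 0]}, {"slide": [0, 0, 0], "turn": [0, 0, 0]}, {"slide": [0, 0, 0], "turn": [0, 0, 0]}]'

```text
t: 14.82
tool_pos: [0.5188, -0.3504, 0.2301]
orientation: [2.453, 1.959, 0.001]
force: [0.2, -0.4, -0.1]
opening: 0.034
```

arm_command --motion '[{"slide": [0, 0, 0], "turn": [0, 0, 0]}, {"slide": [0, 0, 0], "turn": [0, 0, 0]}, {"slide": [0, 0, 0], "turn": [0, 0, 0]}, {"slide": [0, 0, 0], "turn": [0, 0, 0]}, {"slide": [0, 0, 0], "turn": [0, 0, 0]}]' --gripper 64

```text
t: 15.23
tool_pos: [0.5184, -0.3501, 0.2288]
orientation: [2.455, 1.961, 0.0]
force: [0.7, 0.2, -0.4]
opening: 0.0584
```

arm_command --motion '[{"slide": [0, 0, 0], "turn": [0, 0, 0]}, {"slide": [0, 0, 0], "turn": [0, 0, 0]}, {"slide": [0, 0, 0], "turn": [0, 0, 0]}, {"slide": [0, 0, 0], "turn": [0, 0, 0]}, {"slide": [0, 0, -0.01], "turn": [0, 0, 0]}]'

```text
t: 15.65
tool_pos: [0.5181, -0.3498, 0.2319]
orientation: [-2.453, -1.96, 0.001]
force: [-0.4, 0.1, -0.4]
opening: 0.0595
```

arm_command --motion '[{"slide": [0, 0, -0.03], "turn": [0, 0, 0]}, {"slide": [0, 0, -0.06], "turn": [0, 0, 0]}, {"slide": [0, 0, -0.09], "turn": [0, 0, 0]}, {"slide": [0, 0, -0.09], "turn": [0, 0, 0]}, {"slide": [0, 0, -0.03], "turn": [0, 0, 0]}]'

```text
t: 16.07
tool_pos: [0.5195, -0.3508, 0.3608]
orientation: [2.447, 1.955, 0.003]
force: [0.6, -0.4, 0.9]
opening: 0.0595
```

```bash
python3 - <<'E'
from plant import robot
from h import *
s=robot.read_state();print(s['t'],s['tool_pos'],s['opening'])
for n in('wrist','side','top'):
  d=robot.read_camera(n);cv2.imwrite(f'pics/{n}8.png',d['pixels'])
E
```

```text
16.0667 [ 0.51948791 -0.35083734  0.36083222] 0.059529613439978285
```

View pics/wrist8.png

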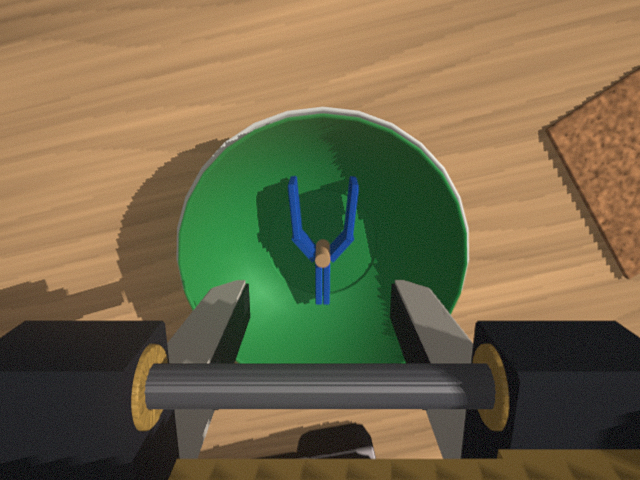

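View pics/side8.png

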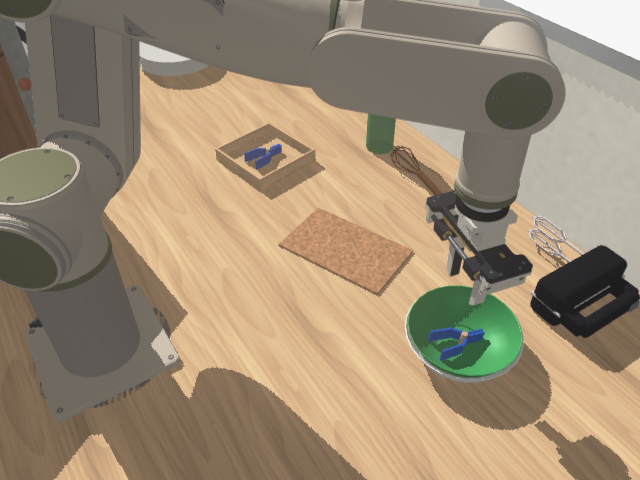

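View pics/top8.png

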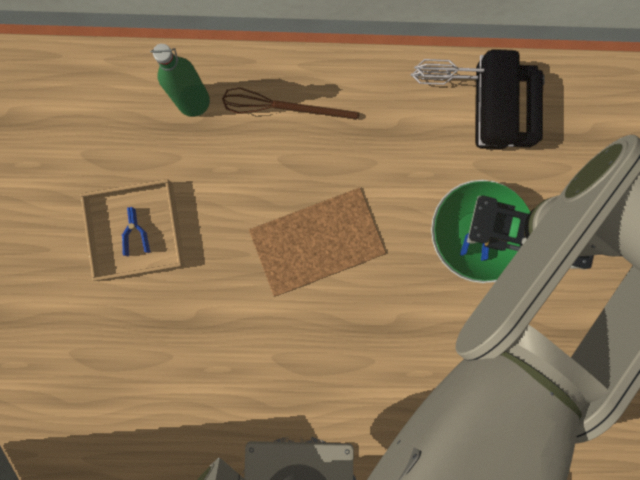

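The top view shows the firm clip in the tray at (134, 235) and the weak clip's tabs in the bowl near (476, 247). The bottle, whisk and mixer haven't moved. I'll let things settle, check for motion and hand in.

arm_command --motion '[{"slide": [0, 0, 0], "turn": [0, 0, 0]}, {"slide": [0, 0, 0], "turn": [0, 0, 0]}, {"slide": [0, 0, 0], "turn": [0, 0, 0]}, {"slide": [0, 0, 0], "turn": [0, 0, 0]}, {"slide": [0, 0, 0], "turn": [0, 0, 0]}]'

```text
t: 16.63
tool_pos: [0.5183, -0.3499, 0.3516]
orientation: [-2.453, -1.96, 0.001]
force: [-0.9, 0.1, -0.3]
opening: 0.0594
```

```bash
python3 - <<'E'
from plant import robot
from h import *
a0=cv2.imread('pics/side8.png')
b=robot.read_camera('side')['pixels']
def blue(im):
    m=cv2.inRange(cv2.cvtColor(im,cv2.COLOR_BGR2HSV),(105,120,60),(130,255,255))
    return [np.argwhere(q).mean(0) for q in(m[120:170,230:310],m[310:370,410:500])]
print(blue(a0),blue(b)); print(robot.close_job())
E
```

```text
[array([30.73809524, 36.76190476]), array([29.69680111, 44.36161335])] [array([30.73809524, 36.76190476]), array([29.7005571 , 44.37047354])]
the job is handed in; nothing more can be done
None
```

Both clips are sorted: the firm one is in the pine tray and the weak one in the green bowl. I handed the job in at about 17 s; no verdict was reported.

- **Finding the weak clip:** I squeezed each at 6 N. The left one stayed at 47 mm, so it was firm. The right one closed to 34.5 mm, so it was weak.
- **Placing:** each clip was carried straight to its place and released there.
- **Last checks:** the pictures showed the firm clip flat in the tray and the weak one inside the bowl, its handle point roughly 35 mm from the middle. The gripper was open and clear above. Between the last two side pictures the clips moved less than 0.01 pixel. By eye, the bottle, whisk and mixer had not moved. None of the checks failed or disagreed.

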